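Set out the shape tile on the daycare shelf

TASK

Get the shelf ready for the children: first push the tilted-out bin at the foot of the sage green shelf fully shut, then slide the flat blue tile along the shelf top towards the bin side until it sticks out just so far that its white stripe is centred over the shelf's front edge, with the tile square to that edge, so that small fingers can get under it. Just push, grasping nothing: do not lift the tile off the shelf or tip it, and leave the other toys, the cup and the jar where they are.

Things in the scene. Friction and masses are not known exactly. Their poses are not given: they have to be found in the camera images.
- tile: Flat blue plastic tile, 100 mm (x) by 110 mm (y), 10 mm thick, about 130 g, lying loose on the shelf top; too wide for most grippers. Origin: middle of its underside. Its -x edge is the leading edge that is to overhang; +x edge is the rear one. A 16 mm wide white stripe runs across its top along y, its centre line 35 mm from the leading edge.
- tile_stripe (a point): Centre of the white stripe on the tile's top face (15 mm from the tile's centre towards its leading edge, 10 mm above its underside); axes as the tile's.
- shelf_edge (a point): Middle of the front top edge of the fixed sage green shelf unit, at the height of the shelf top (120 mm above the table). +x points from the edge level into the shelf, away from the robot, y along the edge, z up. The top is 300 mm deep and 520 mm wide, 16 mm thick, with 22 mm tall rims along both sides and a 35 mm tall rim at the back, 288 mm in from the edge. The unit can stand turned by some degrees.
- bin (a joint): Tilt angle of the cream bin under the shelf's front edge, rad: 0 fully shut (a stop), larger is tilted out towards the robot (starts at 0.2 to 0.45). It turns on a level axis parallel to the shelf edge, straight below it, 10 mm above the table, with light friction (about 0.15 N m), so it stays where it is left and needs 2 to 4 N at the lip.
- bin_lip (a point): Middle of the front face of the bin's coral pull lip, 300 mm long along the shelf edge and 22 mm tall, 74 mm above the pivot axis and 19 mm in front of it when shut; tilted out it also drops, by up to 15 mm. Shut, the lip's face stands 19 mm in front of the shelf edge, 84 mm above the table (36 mm below the shelf top). Its x and y axes are the shelf edge's when shut.
- cube: peach plastic cube, 45 mm, standing on the shelf top to one side. Bystander: leave alone. Origin: middle of its underside.
- ring: chunky purple plastic ring, 68 mm across, 24 mm tall, lying flat, standing on the shelf top to one side. Bystander: leave alone. Origin: middle of its underside.
- wedge: grey plastic wedge, 60 x 40 mm, 36 mm tall, standing on the shelf top to one side. Bystander: leave alone. Origin: middle of its underside.
- trapezoid: yellow plastic trapezoid block, 64 x 40 mm, 36 mm tall, standing on the shelf top to one side. Bystander: leave alone. Origin: middle of its underside.
- cup: coral stacking cup, 72 mm across, 75 mm tall, standing on the table beside the shelf unit. Bystander: leave alone. Origin: middle of its underside.
- jar: closed green jar, 70 mm across, 90 mm tall, standing on the table beside the shelf unit. Bystander: leave alone. Origin: middle of its underside.
Not all that is in view belongs to the job. What is meant by the tile is not red, and is the smaller of those in its own colour.

How it is judged:
By the outcome, as a careful person would: the job done as asked, in the order asked, and still so for the second after the job is handed in, with the robot touching nothing.
It also fails if it takes over 45 s, if anything falls off the work surface, if the arm or the gripper's body presses on something with over 40 N, if the wrist force passes 120 N, or if a joint passes its speed limit or range.

ROBOT

A 6-joint arm with a two-finger parallel gripper is mounted at the origin on the work surface. World frame = base frame: x ahead of the robot, y to its left, z up, the work surface at z = 0. Lengths are in mm, angles in degrees, forces in N, time in s.
With the tool pointing down it reaches from about 350 to 850 mm from the base axis. Payload 8.1 kg.
Tool frame: the origin (TCP) lies midway between the tips of the shut fingers; the grasp point (between the pads) lies 19 mm behind it; x points along the fingers, y is the direction in which the jaws open and shut, and the axes are right-handed (so a half turn about x gives the same grasp; the last joint's range is limited). The gripper opens to 85 mm and grips with 20 to 120 N. Pads are 22 mm wide; open, the fingers measure 114 mm over their backs; the gripper's body (76 mm by 85 mm) begins 54 mm behind the grasp point. The pads swing forward as they close: fully open they stand 13 mm farther back than shut.
Start: joints at [-71.585, 7.471, 85.268, -0, 87.261, -4.893], TCP at [237.423, -551.031, 231.292] pointing down, gripper open.
Joint ranges: [-169.43, 169.43], [-51.17, 129.36], [1.28, 143.12], [-76.62, 256.62], [0, 156.53], [-152.29, 152.29]. Speed limits (degrees/s): [136.94, 136.94, 159.86, 180, 180, 180].

INTERFACE

Orientations are given as [roll, pitch, yaw] about the fixed x, y, z axes, in that order (R = Rz(yaw) Ry(pitch) Rx(roll)).
In Python, from bench import r gives the robot as it stands.
- The arm moves only by the tool move_arm, never from a script. Its argument "deltas" is a list of rows, each a list of 2 entries, a list of its own where there are three numbers: the shift along the tool's x, y, z in mm, then the turn about the tool's x in degrees. A call has 1 to 12 rows; each row is the pose to reach, as a shift and turn from the pose measured when the call began, along the tool's axes at that moment; what a row does not reach only later rows make up. A row lasts 1/8 s, in which the tool goes at most 62.5 mm and 10.7 degrees, less where a joint would pass 70% of its speed; a pose out of reach is approached as far as the arm can. A call with a gripper value outside its range is refused whole. "jaw" is the opening, from -1 (shut) to 1 (fully open), set as the call begins (left out, the last holds). The fingers move at their own pace and stop on an object; "squeeze" is the grip in N (left out, the last holds). Time passes only in rows, so rows that repeat a pose let the fingers close. It gives the time, the measured TCP pose, the force and the opening at its end, in the units of the state.
- r.sense(): the state, without advancing time (a new reading comes with each control period).
- r.snapshot(name): name is "side" or "top" or "wrist"; returns (picture, depth): 420x560x3 uint8, red, green, blue; 420x560 float32, mm along the optical axis (not along the pixel's ray), 0 where there is no reading.
- r.get_calibration(name): a dict with "fovy" (degrees; the focal length in pixels is half the picture's height over the tangent of half this angle, whatever the lens; pixels are square), "cx", "cy" (the principal point, pixels), "position" and "attitude" of the camera in the world; the wrist camera has in their place "tool_from_camera" (4x4, takes a point from camera to tool coordinates, whose origin is the TCP and whose axes are the tool frame's). Camera axes: x right, y down, z forward; pixel columns grow to the right and rows downward; lengths in mm; the calibration is good to about 2 mm. A picture is of the moment at which its call begins: read the wrist's pose just before it. get_calibration takes no time and is no camera call.
- r.hand_in(): hands the job in, once; it reports no verdict.
The state is a dict: "time": time; "joint_pos": joint angles; "qd": joint speeds; "joint_efforts": joint torques, N m; "tool_pos": TCP position; "tcp_rot": TCP orientation; "ft_force": force on the tool from outside, world axes, zero at the start; "wrist_torque": the same for the moment, N m; "finger_gap": finger opening in mm.
Only numpy, scipy, OpenCV 4.12 (cv2) and the standard library are available. Lean on these libraries where they do the work, as an engineer would, in place of code of your own. Each camera call takes 0.05 s, during which the arm holds its last target. There are 200 camera calls.

## Working session

There is one attempt and no reset: what is moved stays moved. The work goes in short steps, Python scripts to look and compute and a tool call to move; the robot and the scene stay as the last step left them, time stands still between calls to the robot, and variables do not carry over. Pictures are saved under pics/ and viewed, about 8 in all and at most 12, crops included, and the job is handed in when it is done.

Besides the shell and the picture viewer there is one more tool, called after "Request:" in YAML: its name, and indented under it one key for each argument. move_arm: Moves the arm, as the interface text tells. Its arguments: {"type":"object","properties":{"deltas":{"type":"array","items":{"type":"array"}},"jaw":{"type":"number"},"squeeze":{"type":"number"}},"required":["deltas"]}

```bash
mkdir -p pics; python3 - <<'E'
from bench import r
import cv2,numpy as np
s=r.sense();print(s['time'],s['tool_pos'],s['tcp_rot'],s['ft_force'],s['finger_gap'])
for n in("top","side"):
    p,d=r.snapshot(n);cv2.imwrite(f"pics/{n}0.png",p[:,:,::-1]);np.savez(f"pics/{n}0.npz",p=p,d=d)
    print(n,r.get_calibration(n))
print(r.get_calibration("wrist"))
E
```

```text
0.0 [ 237.24267455 -550.49006441  230.24539711] [-94.36484298  89.89254175 108.94420656] [-0.24519167  0.90430391  0.27634949] 85.4102489050198
top {'fovy': 55.45332986513052, 'cx': 285.62674682991974, 'cy': 212.5365833033881, 'position': array([ 442.42453194,   20.17830135, 1107.99336347]), 'attitude': array([-174.39185214,   -2.28513184,  -90.15530455])}
side {'fovy': 43.45263858043601, 'cx': 285.5700437487713, 'cy': 192.12267101601844, 'position': array([-286.45883845, -957.92026283, 1149.70077099]), 'attitude': array([-129.81211444,   -0.9494409 ,  -40.31211525])}
{'fovy': 58.59103759419135, 'cx': 279.094268964048, 'cy': 210.0028166303428, 'tool_from_camera': array([[ 7.76847189e-04, -3.04443573e-01,  9.52530056e-01,
        -1.42800662e+02],
       [ 9.99999698e-01,  2.70265781e-04, -7.29180428e-04,
        -7.24519812e-01],
       [-3.54419850e-05,  9.52530334e-01,  3.04443691e-01,
        -7.75787689e+01],
       [ 0.00000000e+00,  0.00000000e+00,  0.00000000e+00,
         1.00000000e+00]])}
```

View pics/top0.png

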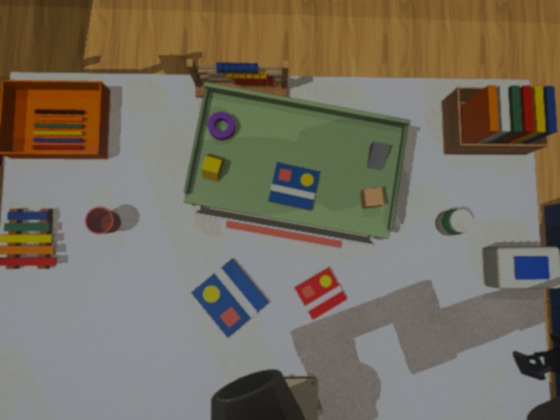

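View pics/side0.png

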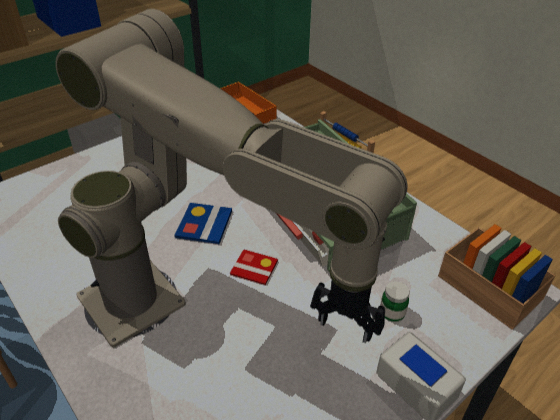

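The top view shows the small blue tile at about (295,187) with its white stripe towards the bin, and the shelf's front edge running from about (190,205) to (388,237). The coral lip runs from (228,225) to (340,244). The large blue and the red tiles on the table are distractors. The side view shows the arm over the right side, near the jar.

```bash
cat > h.py <<'E'
from bench import r
import cv2,numpy as np
from scipy.spatial.transform import Rotation as Ro
def pose(n,s=None):
    c=r.get_calibration(n)
    if n!="wrist": T=np.eye(4);T[:3,:3]=Ro.from_euler('xyz',c['attitude'],degrees=True).as_matrix();T[:3,3]=c['position']
    else:
        T=np.eye(4);T[:3,:3]=Ro.from_euler('xyz',s['tcp_rot'],degrees=True).as_matrix();T[:3,3]=s['tool_pos'];T=T@c['tool_from_camera']
    return c,T
def plane(n,uv,z,s=None):
    c,T=pose(n,s);f=210/np.tan(np.radians(c['fovy']/2));uv=np.atleast_2d(uv).astype(float)
    d=np.c_[(uv[:,0]-c['cx'])/f,(uv[:,1]-c['cy'])/f,np.ones(len(uv))]@T[:3,:3].T
    return T[:3,3]+d*((z-T[2,3])/d[:,2])[:,None]
def cloud(n,d,s=None):
    c,T=pose(n,s);f=210/np.tan(np.radians(c['fovy']/2));v,u=np.mgrid[:420,:560]
    P=np.dstack([(u-c['cx'])/f*d,(v-c['cy'])/f*d,d])
    return P@T[:3,:3].T+T[:3,3]
E
python3 - <<'E'
from h import *
np.set_printoptions(precision=1,suppress=True)
z=np.load('pics/top0.npz');p,d=z['p'],z['d']
W=cloud('top',d);hsv=cv2.cvtColor(p,cv2.COLOR_RGB2HSV)
print('shelf z',np.median(W[150:165,240:270,2]), 'table z',np.median(W[300:320,100:150,2]))
# shelf top green within z
g=((hsv[...,0]>35)&(hsv[...,0]<85)&(hsv[...,1]>40)).astype(np.uint8); g[:, :180]=0;g[:,415:]=0;g[:80]=0;g[250:]=0
uv=[]
for u in range(215,375,4):
    c=np.where(g[:,u])[0]; uv.append((u,c.max()+.5))
uv=np.array(uv);print(uv[::6].T)
P=plane('top',uv,120)[:,:2]
k=cv2.fitLine(P.astype(np.float32),cv2.DIST_HUBER,0,.01,.01).ravel();print('edge',k,np.degrees(np.arctan2(k[1],k[0])), 'res',np.abs((P-k[2:])@[-k[1],k[0]]).max())
b=((hsv[...,0]>100)&(hsv[...,0]<125)&(hsv[...,1]>120)).astype(np.uint8)
b[:150]=0;b[215:]=0;b[:,:260]=0;b[:,330:]=0
v,u=np.nonzero(b);rect=cv2.minAreaRect(cv2.convexHull(np.c_[u,v]))
Q=plane('top',np.c_[u,v],130)[:,:2].astype(np.float32);print('tile',cv2.minAreaRect(Q)); B=cv2.boxPoints(cv2.minAreaRect(Q));print(B)
w=(hsv[...,1]<60)&(hsv[...,2]>120);w[:150]=0;w[215:]=0;w[:,:272]=0;w[:,318:]=0
v,u=np.nonzero(w);Q=plane('top',np.c_[u,v],130)[:,:2].astype(np.float32);print('stripe',cv2.minAreaRect(Q))
l=((hsv[...,0]<10)|(hsv[...,0]>172))&(hsv[...,1]>90);l[:215]=0;l[252:]=0;l[:,:220]=0;l[:,350:]=0
v,u=np.nonzero(l);L=W[l];print('lip',len(L),L[:,2].mean(),np.percentile(L[:,2],[5,50,95]),cv2.minAreaRect(L[:,:2].astype(np.float32)))
E
```

```text
shelf z 119.97059689345463 table z -0.5664374318375849
[[215.  239.  263.  287.  311.  335.  359. ]
 [208.5 212.5 217.5 221.5 225.5 229.5 233.5]]
edge [  0.2   1.  515.5 -35.4] 79.88718 res 1.7884068653862657
tile ((605.3187255859375, -39.60504913330078), (107.36424255371094, 97.81674194335938), 77.66531372070312)
[[ 546.1  -81.6]
 [ 641.6 -102.5]
 [ 664.6    2.4]
 [ 569.    23.3]]
stripe ((591.21630859375, -36.852596282958984), (106.95637512207031, 13.864367485046387), 77.54580688476562)
lip 754 95.21815311517173 [84.7 88.5 92.5] ((466.865234375, -12.42523193359375), (296.375732421875, 59.54637145996094), 79.91304779052734)
```

```bash
python3 - <<'E'
from h import *
np.set_printoptions(precision=3,suppress=True)
s=r.sense();R=Ro.from_euler('xyz',s['tcp_rot'],degrees=True).as_matrix();print(R, s['tool_pos'])
print('tool y heading',np.degrees(np.arctan2(R[1,1],R[0,1])))
z=np.load('pics/top0.npz');p,d=z['p'],z['d'];W=cloud('top',d);hsv=cv2.cvtColor(p,cv2.COLOR_RGB2HSV)
l=((hsv[...,0]<10)|(hsv[...,0]>172))&(hsv[...,1]>90);l[:215]=0;l[252:]=0;l[:,:220]=0;l[:,350:]=0
a=np.radians(-10.1);i=np.array([np.cos(a),np.sin(a)]);e=np.array([-i[1],i[0]])
L=W[l];q=L[:,:2]-[515.5,-35.4];k=L[:,2]<100
print('lip in',np.percentile(q[k]@i,[2,10,50,90,98]),'along',np.percentile(q[k]@e,[1,50,99]),'z',np.percentile(L[k,2],[2,50,98]))
E
```

```text
[[-0.001  0.396 -0.918]
 [ 0.002 -0.918 -0.396]
 [-1.    -0.002 -0.   ]] [ 237.241 -550.554  230.338]
tool y heading -66.69229359037942
lip in [-38.284 -36.98  -30.548 -23.946 -22.622] along [-130.507   13.257  158.826] z [83.596 88.468 93.177]
```

Request:
move_arm:
  deltas:
    - [[0,-30,-28],3]
    - [[0,-75,-70],7]
    - [[0,-118,-111],12]
    - [[0,-160,-151],16]
    - [[0,-203,-191],20]
    - [[0,-246,-231],24]
    - [[0,-288,-271],28]
    - [[0,-331,-311],32]
    - [[0,-374,-352],33.4]
    - [[0,-405,-381],33.4]
    - [[0,-421,-396],33.4]
    - [[0,-421,-396],33.4]
  jaw: -1

```text
time: 1.6
tool_pos: [434.3, -5.9, 230.7]
tcp_rot: [-41.9, 89.9, 128.1]
ft_force: [-0.4, -0.1, -0.1]
finger_gap: 0.2
```

Request:
move_arm:
  deltas:
    - [[40,0,0],0]
    - [[85,0,0],0]
    - [[130,0,0],0]
    - [[152,0,0],0]
    - [[152,0,0],0]

```text
time: 2.22
tool_pos: [431.8, -6.3, 76.6]
tcp_rot: [-9.4, 89.6, 160.6]
ft_force: [-0.5, -0.2, 0.3]
finger_gap: 0.0
```

```bash
python3 - <<'E'
from h import *
np.set_printoptions(precision=3,suppress=True)
s=r.sense();print(s['time'],s['tool_pos'],s['ft_force']);R=Ro.from_euler('xyz',s['tcp_rot'],degrees=True).as_matrix();print(R)
p,d=r.snapshot('wrist');cv2.imwrite('pics/w1.png',p[:,:,::-1]);np.savez('pics/w1.npz',p=p,d=d)
E
```

```text
2.225 [431.797  -6.303  76.566] [-0.548 -0.192  0.262]
[[-0.006 -0.173 -0.985]
 [ 0.002 -0.985  0.173]
 [-1.    -0.001  0.007]]
```

View pics/w1.png

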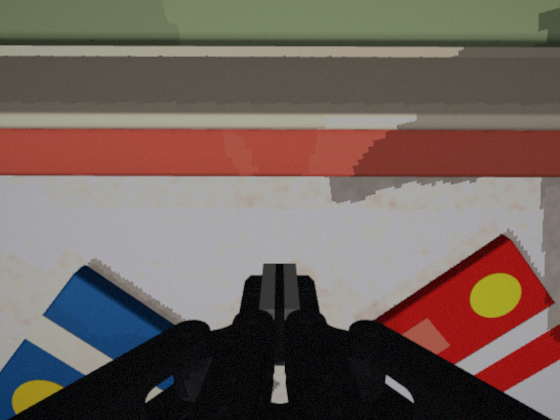

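The wrist view shows the lip (rows 128–177) level across the picture, with the shut fingertips at (279,265) clear in front of it. I'll push it shut.

Request:
move_arm:
  deltas:
    - [[0,0,-12],0]
    - [[0,0,-25],0]
    - [[0,0,-35],0]
    - [[0,0,-42],0]
    - [[0,0,-48],0]
    - [[0,0,-52],0]
    - [[0,0,-54],0]
    - [[0,0,-54],0]

```text
time: 3.28
tool_pos: [486.5, -15.7, 78.1]
tcp_rot: [-19.7, 89.8, 150.3]
ft_force: [-0.4, 0.2, 0.8]
finger_gap: 0.1
```

Request:
move_arm:
  deltas:
    - [[0,0,-2],0]
    - [[0,0,-3],0]
    - [[0,0,-4],0]
    - [[0,0,-4],0]

```text
time: 3.78
tool_pos: [490.6, -16.4, 78.1]
tcp_rot: [-21.5, 89.8, 148.5]
ft_force: [-0.1, 0.5, 0.4]
finger_gap: -0.1
```

Request:
move_arm:
  deltas:
    - [[0,0,-1],0]
    - [[0,0,-2],0]
    - [[0,0,-3],0]
    - [[0,0,-4],0]

```text
time: 4.28
tool_pos: [491.0, -16.5, 77.3]
tcp_rot: [-5.1, 89.3, 164.9]
ft_force: [-21.5, 2.4, 14.4]
finger_gap: -0.2
```

```bash
python3 - <<'E'
from h import *
np.set_printoptions(precision=2,suppress=True)
s=r.sense();print(s['time'],s['tool_pos'],s['ft_force'])
p,d=r.snapshot('wrist');cv2.imwrite('pics/w2.png',p[:,:,::-1]);np.savez('pics/w2.npz',p=p,d=d)
E
```

```text
4.275 [491.02 -16.47  77.32] [-21.54   2.4   14.36]
```

View pics/w2.png

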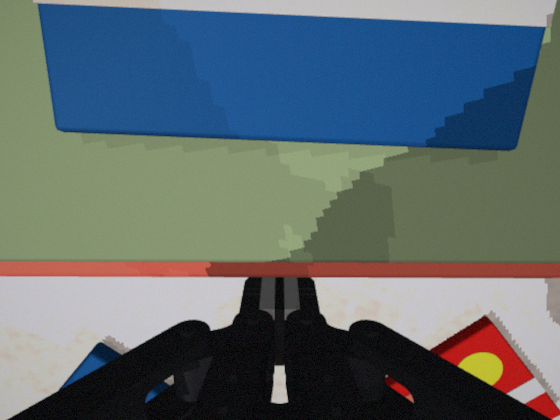

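Contact force went from about 0 to 21 N with the arm stalled, so the bin is against its stop. The wrist view shows the lip level (rows 262–277) and the tile's leading edge from (60,130) to (518,150). Next I'll back off and rise.

Request:
move_arm:
  deltas:
    - [[0,0,12],0]
    - [[0,0,30],0]
    - [[0,0,35],0]
    - [[-35,0,35],0]
    - [[-85,0,35],0]
    - [[-130,0,30],0]
    - [[-155,0,20],0]
    - [[-160,0,20],0]
    - [[-160,0,20],0]
  jaw: -0.3

```text
time: 5.45
tool_pos: [472.8, -13.5, 236.7]
tcp_rot: [-4.6, 89.3, 165.4]
ft_force: [0.2, 0.0, -1.1]
finger_gap: 29.9
```

```bash
cat > m.py <<'E'
from h import *
import sys
np.set_printoptions(precision=2,suppress=True)
a=np.radians(-10.1);i=np.array([np.cos(a),np.sin(a)]);e=np.array([-i[1],i[0]]);o=np.array([515.5,-35.4])
def look(tag):
    s=r.sense();p,d=r.snapshot('wrist');cv2.imwrite(f'pics/{tag}.png',p[:,:,::-1]);np.savez(f'pics/{tag}.npz',p=p,d=d)
    print(s['time'],s['tool_pos'],s['ft_force'],s['finger_gap'],'tcp in/along',(s['tool_pos'][:2]-o)@i,(s['tool_pos'][:2]-o)@e)
    R=Ro.from_euler('xyz',s['tcp_rot'],degrees=True).as_matrix();print('tool -z heading',np.degrees(np.arctan2(-R[1,2],-R[0,2])))
    return s,p,d
if __name__=='__main__': look(sys.argv[1])
E
python3 m.py w3
```

```text
5.45 [472.76 -13.47 236.69] [ 0.25  0.04 -1.07] 29.93543901835717 tcp in/along -45.92536855592947 14.095270994078541
tool -z heading -9.965372754328563
```

View pics/w3.png

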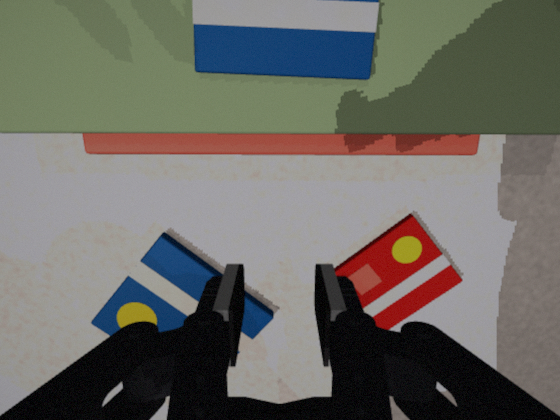

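The edge (row ~132), shut lip (rows 133–155), tile front edge (195,72)–(370,79) and stripe (rows 2–33) are all visible. Next I'll measure edge and tile in the same view.

```bash
cat > edge.py <<'E'
from m import *
def cols(mask,us,last=True):
    out=[]
    for u in us:
        c=np.where(mask[:,u])[0]
        if len(c): out.append((u,(c.max()+.5) if last else c.min()-.5))
    return np.array(out)
def fit(P):
    k=cv2.fitLine(P[:,:2].astype(np.float32),cv2.DIST_HUBER,0,.01,.01).ravel()
    if k[1]<0:k[:2]*=-1
    return k,np.degrees(np.arctan2(k[1],k[0]))-90
def masks(p):
    h=cv2.cvtColor(p,cv2.COLOR_RGB2HSV);H,S,V=[h[...,j].astype(int) for j in range(3)]
    return (H>35)&(H<90)&(S>50),(H>98)&(H<125)&(S>110),(S<70)&(V>110),((H<10)|(H>170))&(S>90)
E
python3 - <<'E'
from edge import *
s=r.sense();p=np.load('pics/w3.npz')['p'];g,b,w,c=masks(p)
b[100:]=0;w[60:]=0;g[180:]=0;c[170:]=0
E=fit(plane('wrist',cols(g,range(20,330,6)),120,s));print('edge',E,'in',(E[0][2:]-o)@i)
T=fit(plane('wrist',cols(b,range(210,362,5)),130,s));print('tile front',T, (T[0][2:]-E[0][2:])@[np.cos(np.radians(E[1])),np.sin(np.radians(E[1]))])
S=fit(plane('wrist',cols(w,range(210,362,5)),130,s));print('stripe near',S,(S[0][2:]-E[0][2:])@[np.cos(np.radians(E[1])),np.sin(np.radians(E[1]))])
L=fit(plane('wrist',cols(c,range(110,330,6)),73,s));print('lip bottom z73',L,(L[0][2:]-E[0][2:])@[np.cos(np.radians(E[1])),np.sin(np.radians(E[1]))])
q=plane('wrist',[[195,72],[370,79]],130,s);print(q,(q[:,:2]-o)@e)
print('lip ends',(plane('wrist',[[84,140],[479,140]],90,s)[:,:2]-o)@e)
print(cols(g,range(20,330,60)).T,cols(b,range(210,362,40)).T,cols(w,range(210,362,40)).T)
E
```

```text
edge (array([  0.18,   0.98, 532.72,  49.86], dtype=float32), np.float32(-10.1983795)) in 1.9982720680398773
tile front (array([  0.21,   0.98, 553.23, -39.26], dtype=float32), np.float32(-12.294922)) 35.969425
stripe near (array([  0.21,   0.98, 581.51, -35.54], dtype=float32), np.float32(-12.402092)) 63.147373
lip bottom z73 (array([  0.17,   0.98, 506.09,  30.18], dtype=float32), np.float32(-9.943764)) -22.719213
[[566.74  23.75 130.  ]
 [543.83 -82.92 130.  ]] [ 67.22 -41.82]
lip ends [ 163.91 -137.43]
[[ 20.   80.  140.  200.  260.  320. ]
 [131.5 131.5 131.5 132.5 132.5 132.5]] [[210.  250.  290.  330. ]
 [ 72.5  73.5  75.5  77.5]] [[210.  250.  290.  330. ]
 [ 24.5  26.5  28.5  30.5]]
```

Request:
move_arm:
  deltas:
    - [[0,0,-25],0.2]
    - [[0,0,-75],0.2]
    - [[0,0,-125],0.2]
    - [[0,0,-175],0.2]
    - [[0,0,-208],0.2]
    - [[0,0,-220],0.2]
    - [[0,0,-220],0.2]
    - [[0,0,-220],0.2]

```text
time: 6.5
tool_pos: [687.9, -51.2, 231.7]
tcp_rot: [-3.1, 89.1, 166.8]
ft_force: [-0.2, -0.2, 0.2]
finger_gap: 29.9
```

```bash
python3 - <<'E'
from m import *
look('w4'); p,d=r.snapshot('side');cv2.imwrite('pics/s4.png',p[:,:,::-1])
p=np.hstack([cv2.imread('pics/w4.png'),cv2.resize(cv2.imread('pics/s4.png')[100:310,220:460],(480,420),interpolation=cv2.INTER_CUBIC)])
cv2.imwrite('pics/c4.png',cv2.resize(p,(800,323)))
E
```

```text
6.5 [687.93 -51.21 231.75] [-0.15 -0.2   0.2 ] 29.850822200235235 tcp in/along 172.52938721966777 14.671327031638409
tool -z heading -10.155890807729564
```

View pics/c4.png

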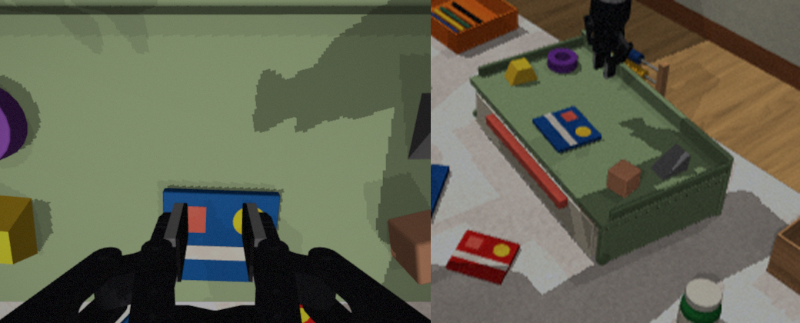

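The wrist half shows the pads centred above the tile's line. The tile's rear edge is at the left picture's row ~188, and the ring, cube, wedge and trapezoid are all well clear. The side half shows the gripper behind the tile and the bin shut. Next I'll descend.

Request:
move_arm:
  deltas:
    - [[30,0,0],0]
    - [[70,0,0],0]
    - [[98,0,0],0]
    - [[106,0,0],0]
    - [[108,0,0],0]
    - [[108,0,0],0]

```text
time: 7.35
tool_pos: [687.7, -51.0, 126.8]
tcp_rot: [-4.7, 89.3, 165.1]
ft_force: [-0.2, 0.8, -0.5]
finger_gap: 29.7
```

```bash
python3 - <<'E'
from m import *
s,p,d=look('w5'); q,dd=r.snapshot('side');cv2.imwrite('pics/s5.png',q[:,:,::-1])
z=np.hstack([cv2.imread('pics/w5.png'),cv2.resize(cv2.imread('pics/s5.png')[100:310,220:460],(480,420),interpolation=cv2.INTER_CUBIC)])
cv2.imwrite('pics/c5.png',cv2.resize(z,(800,323)))
E
```

```text
7.35 [687.7  -50.99 126.78] [-0.21  0.77 -0.55] 29.73752737172094 tcp in/along 172.2648606193376 14.851597272535232
tool -z heading -10.152443226528751
```

View pics/c5.png

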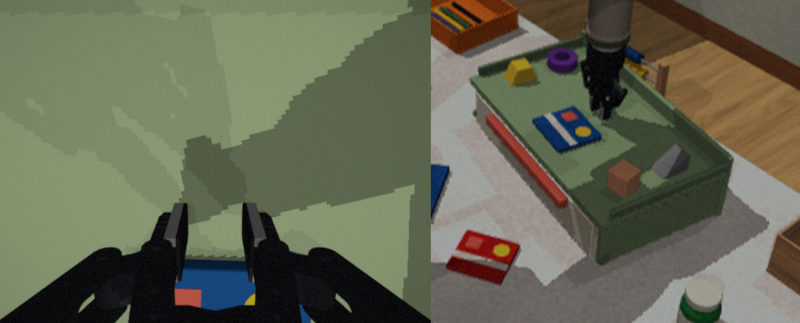

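Request:
move_arm:
  deltas:
    - [[2,0,0],0]
    - [[4,0,0],0]
    - [[4.5,0,0],0]

```text
time: 7.82
tool_pos: [687.6, -51.0, 122.0]
tcp_rot: [-4.5, 89.3, 165.3]
ft_force: [0.6, 0.2, 1.4]
finger_gap: 30.0
```

```bash
python3 - <<'E'
from m import *
s,p,d=look('w6')
W=cloud('wrist',d,s);V=p.max(2)
for a0,b0 in((215,250),(310,345)):
    w=W[255:300,a0:b0];m=(d[255:300,a0:b0]<215)&(d[255:300,a0:b0]>0)
    q=w[m];v=(q[:,:2]-s['tool_pos'][:2])@i
    k=q[:,2]<150
    print(len(q),'z pct',np.percentile(q[:,2],[0,2,10]),'in pct rel tcp',np.percentile(v[k],[0,2,50,98,100]))
E
```

```text
7.825 [687.57 -51.01 121.97] [0.61 0.24 1.41] 30.012645387802596 tcp in/along 172.13744382943102 14.804511481623766
tool -z heading -10.15496563276058
1571 z pct [118.49 119.32 119.93] in pct rel tcp [-10.24  -7.31   9.06  11.01  11.57]
1567 z pct [118.5  119.35 119.83] in pct rel tcp [-10.29  -7.35   8.98  10.98  11.79]
```

Request:
move_arm:
  deltas:
    - [[0,0,6],0]
    - [[0,0,14],0]
    - [[0,0,20],0]
    - [[0,0,24],0]
    - [[0,0,28],0]
    - [[0,0,33],0]
    - [[0.5,0,39],0]
    - [[0.5,0,45],0]
    - [[0.5,0,51],0]
    - [[0.5,0,57],0]
    - [[0.5,0,63],0]
    - [[0.5,0,67],0]

```text
time: 9.38
tool_pos: [621.1, -39.0, 122.1]
tcp_rot: [-4.5, 89.3, 165.4]
ft_force: [0.1, 0.7, 0.1]
finger_gap: 30.2
```

Request:
move_arm:
  deltas:
    - [[0,0,4],0]
    - [[0,0,9],0]
    - [[0,0,13],0]
    - [[0,0,17],0]
    - [[0,0,20],0]
    - [[0,0,21],0]
    - [[0,0,21],0]

```text
time: 10.25
tool_pos: [600.3, -35.3, 122.4]
tcp_rot: [-4.4, 89.3, 165.5]
ft_force: [0.2, 0.2, 0.1]
finger_gap: 29.8
```

Request:
move_arm:
  deltas:
    - [[0,0,-6],0]
    - [[0,0,-12],0]
    - [[-30,0,-15],0]
    - [[-80,0,-40],0]
    - [[-110,0,-85],0]
    - [[-110,0,-110],0]
    - [[-110,0,-110],0]

```text
time: 11.12
tool_pos: [711.1, -55.5, 230.2]
tcp_rot: [-4.0, 89.3, 165.8]
ft_force: [-1.1, 0.0, -0.4]
finger_gap: 29.9
```

```bash
python3 - <<'E'
from m import *
s,p,d=look('w7'); q,dd=r.snapshot('top');cv2.imwrite('pics/t7.png',q[:,:,::-1]);np.savez('pics/t7.npz',p=q,d=dd)
z=np.hstack([cv2.imread('pics/w7.png'),cv2.resize(cv2.imread('pics/t7.png')[60:270,170:420],(500,420),interpolation=cv2.INTER_CUBIC)])
cv2.imwrite('pics/c7.png',cv2.resize(z,(800,317)))
E
```

```text
11.125 [711.14 -55.52 230.19] [-1.09  0.02 -0.41] 29.896197037639165 tcp in/along 196.13296794291472 14.502529425765411
tool -z heading -10.169089717582478
```

View pics/c7.png

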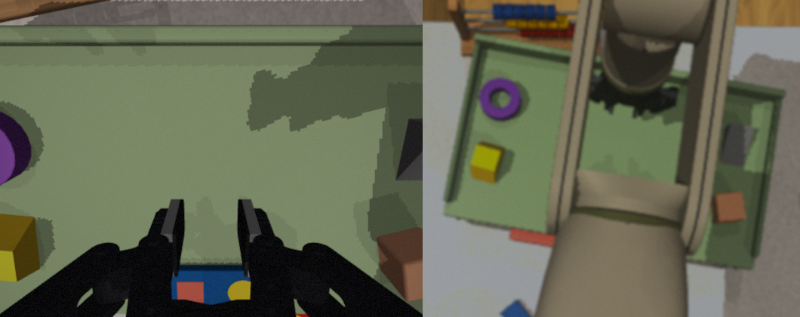

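The wrist half shows the tile slid forward with its rear edge square to the picture. The arm hides the tile in the top half. I'll go back to the front viewing pose to measure.

Request:
move_arm:
  deltas:
    - [[0,0,25],0]
    - [[0,0,75],0]
    - [[0,0,125],0]
    - [[0,0,175],0]
    - [[0,0,215],0]
    - [[0,0,237],0]
    - [[0,0,242],0]
    - [[0,0,242],0]

```text
time: 12.22
tool_pos: [471.2, -12.3, 233.4]
tcp_rot: [-4.0, 89.2, 165.9]
ft_force: [-0.2, -0.1, -0.2]
finger_gap: 30.0
```

```bash
python3 - <<'E'
from m import *
look('w8')
E
```

```text
12.225 [471.19 -12.32 233.36] [-0.22 -0.1  -0.23] 29.958127535333844 tcp in/along -47.67495969420537 14.955320646851048
tool -z heading -10.147350104110329
```

View pics/w8.png

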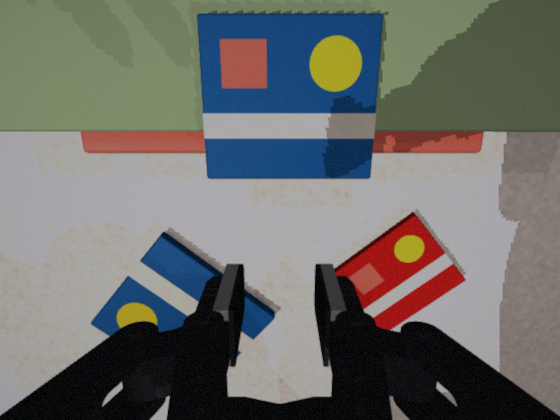

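The tile now overhangs and is level. The stripe is at rows 112–138, with the shelf edge at row ~131 and the lip shut behind. Measuring:

```bash
cat > chk.py <<'E'
from edge import *
def chk(tag,s):
    p=np.load(f'pics/{tag}.npz')['p'];g,b,w,c=masks(p);w[:100]=0;w[145:]=0;g[180:]=0;b[200:]=0;c[170:]=0;c[:110]=0
    E=fit(plane('wrist',cols(g,list(range(20,190,6))+list(range(400,480,6))),120,s))
    n=np.array([np.cos(np.radians(E[1])),np.sin(np.radians(E[1]))]);print('edge',E)
    for nm,m,l,u in(('stripe near',w,1,range(215,322,4)),('stripe far',w,0,range(215,322,4)),('front',b,1,range(218,362,4)),('rear',b,0,range(210,375,4))):
        uv=cols(m,u,l);F=fit(plane('wrist',uv,130,s));print(nm,F[1],'dist at stripe mid',(F[0][2:]-E[0][2:])@n,uv[::8,1])
    uv=cols(c,list(range(100,190,6))+list(range(390,470,6)));F=fit(plane('wrist',uv,95,s));print('lip top front',F[1],(F[0][2:]-E[0][2:])@n)
E
python3 - <<'E'
from chk import *
chk('w8',r.sense())
E
```

```text
edge (array([  0.18,   0.98, 533.9 ,  52.53], dtype=float32), np.float32(-10.141602))
stripe near -10.139305 dist at stripe mid -3.9633636 [138.5 138.5 138.5 138.5]
stripe far -10.146675 dist at stripe mid 12.403008 [112.5 112.5 112.5 112.5]
front -10.127533 dist at stripe mid -29.89893 [177.5 177.5 177.5 177.5 177.5]
rear -10.172249 dist at stripe mid 68.78493 [13.5 13.5 13.5 13.5 13.5 13.5]
lip top front -10.135155 -19.129211
```

Stripe centre is 4.3 mm inside the edge, squareness is within 0.1°, and the lip is at -19.1 mm (shut). One more push to TCP in = 79.2.

Request:
move_arm:
  deltas:
    - [[0,0,-25],0]
    - [[0,0,-75],0]
    - [[0,0,-120],0]
    - [[0,0,-150],0]
    - [[0,0,-160],0]
    - [[0,0,-160],0]
    - [[30,0,-160],0]
    - [[70,0,-160],0]
    - [[98,0,-160],0]
    - [[107,0,-160],0]
    - [[109,0,-160],0]
    - [[109,0,-160],0]

```text
time: 13.78
tool_pos: [628.4, -40.3, 123.9]
tcp_rot: [-5.2, 89.3, 164.7]
ft_force: [0.6, -0.8, 0.7]
finger_gap: 29.9
```

```bash
python3 m.py w9
```

```text
13.775 [628.39 -40.31 123.89] [ 0.57 -0.83  0.74] 29.860176389522806 tcp in/along 112.00124657674118 14.966319325681186
tool -z heading -10.151259316367177
```

Request:
move_arm:
  deltas:
    - [[1.8,0,5],0]
    - [[2,0,12],0]
    - [[2,0,18],0]
    - [[2,0,23],0]
    - [[2,0,26],0]
    - [[2,0,28.5],0]
    - [[2,0,30.5],0]
    - [[2,0,31.7],0]
    - [[2,0,32.3],0]
    - [[2,0,32.3],0]

```text
time: 15.08
tool_pos: [596.7, -34.7, 122.4]
tcp_rot: [-5.3, 89.4, 164.6]
ft_force: [1.0, 0.7, -0.2]
finger_gap: 30.1
```

```bash
python3 m.py w10
```

```text
15.075 [596.72 -34.67 122.36] [ 1.03  0.75 -0.21] 30.1205336171583 tcp in/along 79.83065306894113 14.958667477059057
tool -z heading -10.155440975877283
```

Request:
move_arm:
  deltas:
    - [[0,0,0.4],0]
    - [[0,0,0.7],0]
    - [[0,0,0.7],0]

```text
time: 15.5
tool_pos: [596.0, -34.5, 122.4]
tcp_rot: [-5.2, 89.4, 164.6]
ft_force: [0.7, -0.2, -0.1]
finger_gap: 29.6
```

Request:
move_arm:
  deltas:
    - [[0,0,-6],0]
    - [[0,0,-14],0]
    - [[-30,0,-18],0]
    - [[-80,0,-18],0]
    - [[-107,0,-18],0]
    - [[-110,0,10],0]
    - [[-110,0,60],0]
    - [[-110,0,105],0]
    - [[-112,0,125],0]
    - [[-112,0,127],0]
    - [[-112,0,127],0]

```text
time: 16.88
tool_pos: [473.0, -12.7, 236.1]
tcp_rot: [-5.8, 89.4, 164.0]
ft_force: [0.0, 0.1, -0.0]
finger_gap: 30.0
```

```bash
python3 - <<'E'
from chk import *
s,p,d=look('w11');chk('w11',s)
E
```

```text
16.875 [473.04 -12.68 236.08] [ 0.03  0.06 -0.01] 29.998793744047518 tcp in/along -45.781321398205016 14.920612090494632
tool -z heading -10.160597581728453
edge (array([  0.18,   0.98, 517.48, -36.91], dtype=float32), np.float32(-10.145416))
stripe near -10.142059 dist at stripe mid -5.9731073 [144.5 144.5 144.5 144.5]
stripe far -10.148697 dist at stripe mid 8.223431 [122.5 122.5 122.5 122.5]
front -9.539566 dist at stripe mid -34.22735 [186.5 186.5 185.5 185.5 185.5]
rear -9.766151 dist at stripe mid 64.870575 [26.5 26.5 25.5 25.5 25.5 25.5]
lip top front -10.138969 -18.710203
```

View pics/w11.png

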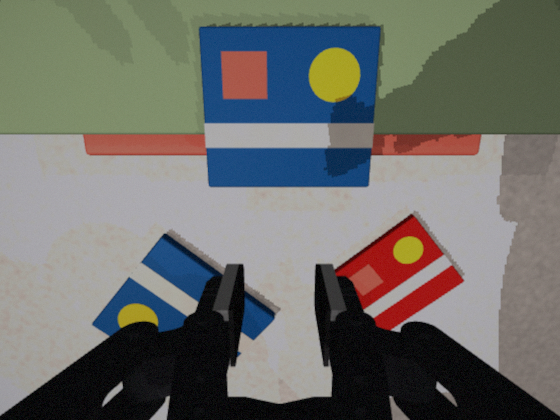

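The stripe (rows ~122–147) straddles the edge at row ~133, and the lip is still shut. The script clipped the stripe's near line at row 144. From the other lines the centre offset is about +0.3 mm: front edge +0.8, rear edge -0.1, stripe far edge +0.2. Nothing is in contact, so I'll hand in.

```bash
python3 -c "
from bench import r
print(r.hand_in(), r.sense()['time'])"
```

```text
the job is handed in; nothing more can be done
the job is handed in; nothing more can be done
```

I pushed the bin shut first, then slid the small blue tile out over the shelf's front edge in two pushes, using both fingertips. The job was handed in at about 17 s with the arm clear of everything; no verdict is reported.

**Bin:** it reached its stop at about 22 N. In the last image the lip stands 18.7 mm in front of the edge, against 19 mm nominal when shut.

**Tile:** the stripe's centre is about 0.3 mm inside the edge (estimates ran from -0.1 to +0.8 mm). The tile is square to the edge within about 0.6°.

**Checks that disagreed:**
- **Stripe near line:** my script clipped it in the last image, so I ignored that reading and relied on the stripe's far line and the tile's front and rear edges.
- **Squareness:** the tile's front and rear edges read 0.4–0.6° off square, which is within pixel error. The stripe's far line read square.

**Toys, cup and jar:** I made no final measurement of these. The arm's path stayed clear of them, and the shelf toys looked undisturbed partway through.

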